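# Close the radio's battery cover and switch it off

### The job

The table radio lies on its front with new cells in it and its loose battery cover resting on its raised half. Close it: hook the cover's lip into the slot under the bridge and press its other end down until the catch snaps over it and it lies flat; then roll the thumbwheel all the way to its off stop, its exposed rim moving towards the small raised white dot beside it. Leave the vase, book, mug and glasses case where they are.

Things in the scene. Friction and masses are not known exactly. Their poses are not given: they have to be found in the camera images.
- radio: Table radio lying on its front, back side up; it stays put. 130 (x) by 300 (y) mm, wood sides, grey back. Origin: centre of its underside, on the table; z up. Its half at y -150 to -20 mm is raised, flat top at z 84. Then comes the battery well (well), then the bridge and slot (slot), then a flat end at z 70 (y 97 to 150) with the thumbwheel.
- well (a point): Centre of the battery well at ledge level, at x 0, y 32, z 62 mm in the radio's frame, axes as the radio's. The well is 65 mm wide (x) and 104 mm long (y -20 to 84); the cover lies on its ledges at z 62, two steel cells lie between them. Frames beside the well at z 70, inner edges bevelled 4 mm. Seated, the cover has its origin within 2 mm of this point and its top at z 71.
- slot (a point): Middle of the slot's mouth at floor level, at x 0, y 84, z 62 mm in the radio's frame, axes as the radio's. The slot lies under a fixed bridge across the radio (y 84 to 97, underside z 68.5, top z 73); it is 6.5 mm high and 12 mm deep.
- cover: Loose white battery cover, 60 to 130 g: plate 60 (x) by 101 (y) by 9 mm, with a lip 54 mm wide, 3 mm thick, level with the underside, standing out 10 mm at its +y end; five grey ribs on top near its rear (-y) end. Origin: centre of the plate's underside, z up. It starts flat on the raised half, lip towards the well, up to 15 mm off the radio's centre line and 0.25 rad askew.
- cover_lip (a point): Middle of the front edge of the cover's lip, 60.5 mm ahead (+y) of the cover's origin, 1.5 mm above its underside. When the cover is squared up and pushed along the radio's +y from behind, it tips over the step into the well and the lip slides into the slot; at last its rear end comes off the step onto the catch's slope.
- cover_rear (a point): Middle of the top edge of the cover's rear (-y) end. Seated, it is 9 mm above slot.
- catch (a joint): Black spring catch, 24 mm wide, in the step's wall (radio x 0, y -20), standing out 6 mm over the well: slope on top from z 83.5 down to 74.3, flat underside at z 72.3. Value in m: 0 = out, 0.009 = pushed fully in. Pressing the cover's rear end down with some 5 to 15 N pushes it in; it springs back to 0 over the cover's edge once the cover lies flat.
- wheel (a joint): Black knurled thumbwheel, 28 mm radius, 12 mm wide, axle along the radio's y; its rim stands 9 mm out of the back over 41 mm (along x). Value in rad: 0 = off stop, 2.0 = loudest; it stays where left and turns with 0.5 N at the rim. Moving the exposed rim to the radio's -x, towards the small round white raised dot, lowers it (1 rad per 28 mm).
- wheel_top (a point): Highest point of the thumbwheel's rim, at x 0, y 124, z 79 mm in the radio's frame; it does not turn. Axes as the radio's.
- vase: Bystander: cream ribbed vase with twigs, 100 mm across, 185 mm high (twigs to 410 mm). Origin under its centre.
- book: Bystander: white book 140 by 200 by 24 mm. Origin under its centre.
- mug: Bystander: white mug, 82 mm across, 90 mm high. Origin under its centre.
- case: Bystander: brown glasses case 160 by 65 by 36 mm. Origin under its centre.
Mind the look-alikes: they are no part of the job. Of the things that look like the cover, the middle-sized one is meant.

How it is judged:
By the outcome, as a careful person would: the job done as asked, in the order asked, and still so for the second after the job is handed in, with the robot touching nothing.
It also fails if it takes over 61 s, if anything falls off the work surface, if the arm or the gripper's body presses on something with over 40 N, if the wrist force passes 120 N, or if a joint passes its speed limit or range.

### The arm

A 6-joint arm with a two-finger parallel gripper is mounted at the origin on the work surface. World frame = base frame: x ahead of the robot, y to its left, z up, the work surface at z = 0. Lengths are in m, angles in degrees, forces in N, time in s.
With the tool pointing down it reaches from about 0.15 to 0.775 m from the base axis. Payload 6.1 kg.
Tool frame: the origin (TCP) lies at the very end of the fingers, on their centre line; the grasp point (between the pads) lies 19 mm behind it (robot.pinch_z is the distance from the TCP to the grasp point, in m); z points along the fingers, y is the line along which they close (so a half turn about z gives the same grasp; the last joint's range is limited). The gripper opens to 85 mm and grips with 20 to 120 N. Pads are 22 mm wide; open, the fingers measure 114 mm over their backs; the gripper's body (76 mm by 85 mm) begins 54 mm behind the grasp point. The pads swing forward as they close: fully open they stand 13 mm farther back than shut.
Start: joints at [66.062, 7.208, -2.269, 80.523, 0, 90], TCP at [0.213, 0.48, 0.231] pointing down, gripper open.
Joint ranges: [-155.77, 155.77], [-54.66, 111.73], [-72.52, 77.12], [-102.08, 115.82], [-83.92, 84.16], [-180, 180]. Speed limits (degrees/s): [136.94, 136.94, 172.46, 180, 180, 180].

### API

Orientations are given as a 3x3 rotation matrix whose columns are the frame's x, y, z axes.
In Python, from plant import robot, fingers, planner, readout, eyes, finish_job gives the robot as it stands. The module is installed in compiled form; this text tells all that it offers. Calls block until the motion is done:
- robot.reach(position, orientation): joint-space move of the TCP to a pose.
- robot.move_l(position, attitude=None, vel=0.15): straight line of the TCP; attitude=None keeps the orientation; vel is the mean speed in m/s.
- robot.goto_joints(angles): joint-space move.
- fingers.open_gripper() and fingers.grasp(grip_force=None): open the fingers fully, or close them until they stop; grip_force is the grip in N (None keeps the last).
- robot.pause(seconds).
- planner.solve_ik(position, orientation): joint angles nearest the present ones, or None.
- readout.get_obs(): the state.
- eyes.grab_frame(name): name is "scene" or "top"; returns the picture (384x512x3 uint8, blue, green, red); there is no depth.
- eyes.camera_info(name): a dict with "fovy" (degrees; the focal length in pixels is half the picture's height over the tangent of half this angle, whatever the lens; pixels are square), "cx", "cy" (the principal point, pixels), "D" ([k1, k2, p1, p2, k3] as OpenCV has them; the pictures are not rectified), "xyz" and "orientation" of the camera in the world. Camera axes: x right, y up, looking along -z (the intrinsics and any distortion apply to the point x, -y, -z); pixel columns grow to the right and rows downward; lengths in m; the calibration is good to about 2 mm. A picture is of the moment at which its call begins. camera_info takes no time and is no camera call.
A pose or a line that the arm cannot do raises robot.MotionError and nothing moves.
- finish_job(): hands the job in; it is judged then, once.
The state is a dict: "clock": time; "joint_pos": joint angles; "joint_vel": joint speeds; "joint_efforts": joint torques, N m; "tool_pos": TCP position; "orientation": TCP orientation; "ft_force": force on the tool from outside, world axes, zero at the start; "wrist_torque": the same for the moment, N m; "finger_gap": finger opening in m; "grip_force": force on a finger pad.
Only numpy, scipy, OpenCV 4.12 (cv2) and the standard library are available. Lean on these libraries where they do the work, as an engineer would, in place of code of your own. Each camera call takes 0.05 s, during which the arm holds its last target. There are 200 camera calls.

## Working session

There is one attempt and no reset: what is moved stays moved. The work goes in short steps, each a Python script; the robot and the scene stay as the last script left them, time stands still between calls to the robot, and variables do not carry over. Pictures are saved under pics/ and viewed, at most 10 in all, crops included, and the job is handed in when it is done.

```bash
mkdir -p pics; python3 - <<'E'
from plant import *
import cv2
for n in("scene","top"):
    cv2.imwrite(f"pics/{n}0.png",eyes.grab_frame(n)); print(n,eyes.camera_info(n))
o=readout.get_obs();print(o["clock"],o["tool_pos"],o["orientation"],o["finger_gap"])
E
```

```text
scene {'fovy': 55.925751562212504, 'cx': 257.654562343895, 'cy': 189.99056615421884, 'D': array([-0.04017742,  0.        ,  0.        ,  0.        ,  0.        ]), 'xyz': array([1.11002978, 0.51684066, 0.69231479]), 'orientation': array([[-0.66532538, -0.45417337,  0.59251049],
       [ 0.74644639, -0.41814333,  0.51766199],
       [ 0.01264602,  0.78669098,  0.61721745]])}
top {'fovy': 56.6726653093142, 'cx': 259.5012425236518, 'cy': 196.44320027517955, 'D': array([-0.08360793,  0.        ,  0.        ,  0.        ,  0.        ]), 'xyz': array([ 0.31876497, -0.02161922,  1.11202436]), 'orientation': array([[ 1.16598412e-01,  9.71995667e-01, -2.04032432e-01],
       [-9.93178754e-01,  1.13929643e-01, -2.48193173e-02],
       [-8.78926600e-04,  2.05534570e-01,  9.78649461e-01]])}
0.1 [0.21288658 0.47951962 0.23059065] [[-9.13978957e-01  4.05761206e-01 -5.55739027e-04]
 [ 4.05761586e-01  9.13977998e-01 -1.32448651e-03]
 [-2.94920002e-05 -1.43605035e-03 -9.99998968e-01]] 0.08518989560240862
```

View pics/scene0.png

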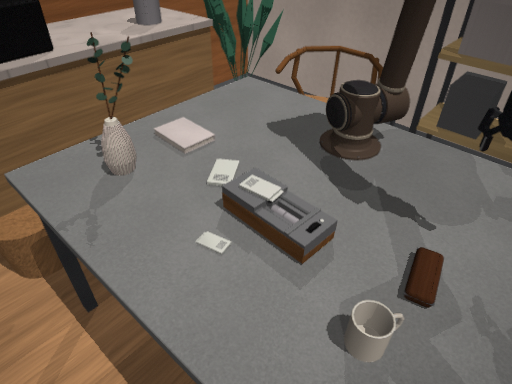

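View pics/top0.png

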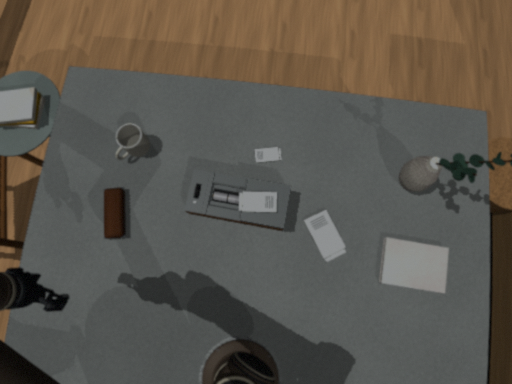

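Cover candidates in the top view are the small one at (268,155), the middle-sized one at (258,202) on the radio's raised half, and the large one at (325,235). The one on the radio fits by size and place, so I'll confirm it in an enlarged crop.

```bash
cat > h.py <<'E'
import numpy as np,cv2
from plant import *
def K(n):
    c=eyes.camera_info(n);f=192/np.tan(np.radians(c["fovy"]/2))
    return c,np.array([[f,0,c["cx"]],[0,f,c["cy"]],[0,0,1]])
def ray(n,p,z):
    c,k=K(n);q=cv2.undistortPoints(np.array(p,float).reshape(-1,1,2),k,c["D"]).reshape(-1,2)
    d=np.c_[q[:,0],-q[:,1],-np.ones(len(q))]@c["orientation"].T
    return c["xyz"]+d*((z-c["xyz"][2])/d[:,2])[:,None]
def proj(n,P):
    c,k=K(n);v=(np.atleast_2d(P)-c["xyz"])@c["orientation"]
    return cv2.projectPoints(v*[1,-1,-1],np.zeros(3),np.zeros(3),k,c["D"])[0].reshape(-1,2)
def crop(n,x0,y0,x1,y1,s,out,img=None):
    im=eyes.grab_frame(n) if img is None else img
    cv2.imwrite(out,cv2.resize(im[y0:y1,x0:x1],None,fx=s,fy=s,interpolation=cv2.INTER_CUBIC))
E
python3 - <<'E'
from h import *
a=cv2.imread("pics/top0.png")[145:245,175:310];b=cv2.imread("pics/scene0.png")[165:260,210:345]
f=lambda i:cv2.resize(i,(800,int(800*i.shape[0]/i.shape[1])),interpolation=cv2.INTER_CUBIC)
cv2.imwrite("pics/topc.png",cv2.convertScaleAbs(f(a),alpha=1.6));cv2.imwrite("pics/scenec.png",cv2.convertScaleAbs(f(b),alpha=1.3))
E
```

```text
(no output)
```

View pics/topc.png

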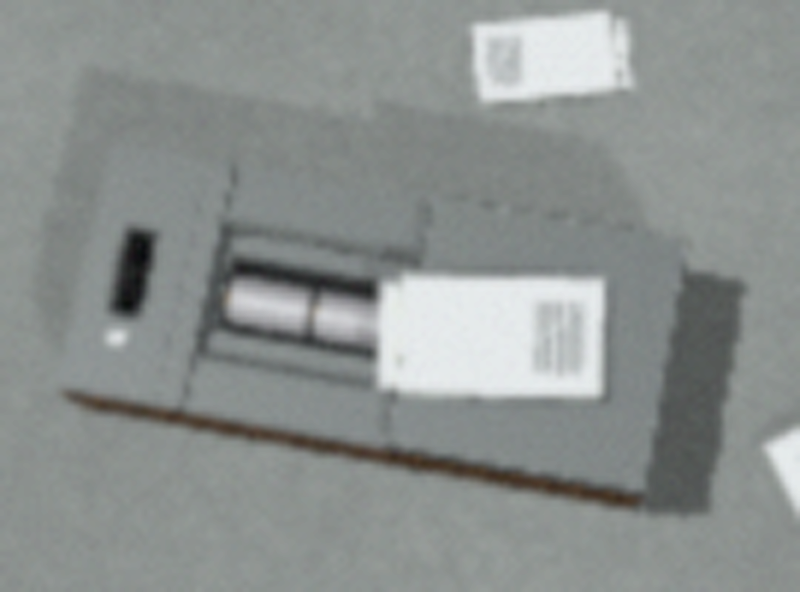

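View pics/scenec.png

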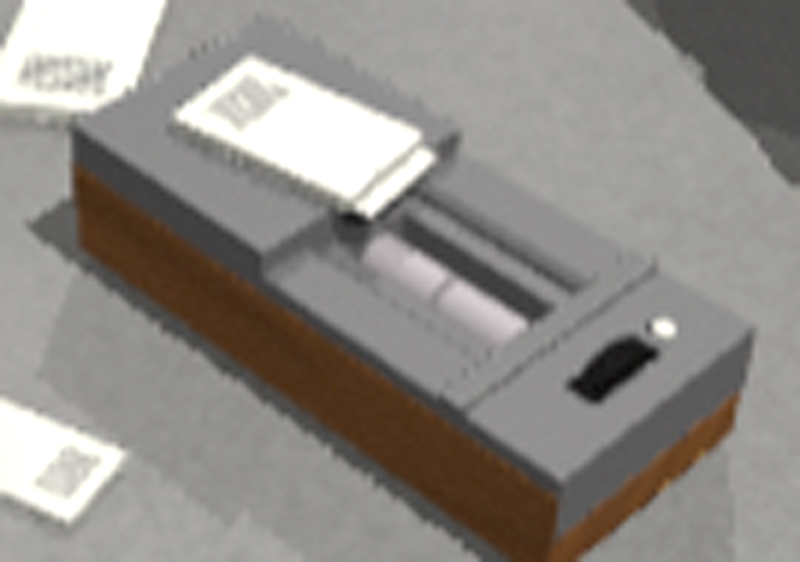

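The middle-sized cover lies on the radio's raised half with its ribs at the far end and its lip over the well. The wheel is at crop (133,272) and the dot at (116,337), so radio +x is up in the top image. Next I'll cast rays through the corners and fit rigid poses.

```bash
cat > m.py <<'E'
from h import *
s=800/135
off={"top":(175,145),"scene":(210,165)}
def W(n,pts):  # pts: crop u,v, local x,y,z(above table), mm
    p=np.array(pts,float);px=(p[:,:2]+.5)/s-.5+off[n]
    w=np.vstack([ray(n,[q],z/1000) for q,z in zip(px,p[:,4])])
    return w[:,:2]*1000,p[:,2:4]
def fit(w,l):
    a,b=w-w.mean(0),l-l.mean(0)
    t=np.arctan2((b[:,0]*a[:,1]-b[:,1]*a[:,0]).sum(),(a*b).sum())
    R=np.array([[np.cos(t),-np.sin(t)],[np.sin(t),np.cos(t)]])
    o=w.mean(0)-R@l.mean(0);return t,o,w-(l@R.T+o)
radio={"top":[(427,200,65,-20,84),(685,243,65,-150,84),(390,447,-65,-20,84),(645,497,-65,-150,84),(66,392,-65,150,70),(133,270,0,124,78)],
"scene":[(75,130,65,-150,84),(265,263,65,-20,84),(458,135,-65,-20,84),(265,20,-65,-150,84),(560,490,65,150,70),(755,332,-65,150,70)]}
cover={"top":[(606,277,30,-50.5,93),(602,398,-30,-50.5,93),(382,283,27,60.5,87),(378,388,-27,60.5,87)],
"scene":[(250,55,-30,-50.5,93),(175,118,30,-50.5,93),(425,135,-30,50.5,93),(350,205,30,50.5,93),(437,155,-27,60.5,87),(372,218,27,60.5,87)]}
for nm,d in(("radio",radio),("cover",cover)):
    ws=[W(n,d[n]) for n in d]
    for k,(w,l) in list(zip(d,ws))+[("both",(np.vstack([a[0] for a in ws]),np.vstack([a[1] for a in ws])))]:
        t,o,r=fit(w,l);print(nm,k,round(np.degrees(t),2),o.round(1),r.round(1).tolist())
E
python3 m.py
```

```text
radio top -3.57 [522.   69.1] [[-2.1, 3.9], [-1.1, 2.4], [1.1, -1.7], [-0.7, 1.1], [0.8, -5.0], [2.0, -0.7]]
radio scene -3.32 [526.9  74.8] [[-2.5, 3.3], [-0.1, 1.5], [2.0, -0.5], [0.8, 0.4], [0.2, -2.6], [-0.4, -2.1]]
radio both -3.4 [524.4  72. ] [[-4.7, 0.8], [-4.0, -0.6], [-1.4, -4.3], [-3.6, -1.6], [-1.2, -7.7], [-0.1, -3.6], [0.2, 6.2], [2.4, 4.4], [4.4, 2.2], [3.4, 3.1], [2.5, 0.3], [1.9, 0.7]]
cover top 5.4 [517.2   3.3] [[0.6, -0.4], [-0.2, 0.7], [-0.6, -0.3], [0.3, -0.1]]
cover scene 5.21 [517.1   6.5] [[-1.2, -1.1], [-0.7, 1.7], [0.0, -0.4], [1.9, 1.4], [-0.4, -1.8], [0.4, 0.2]]
cover both 5.28 [517.1   5.2] [[0.7, -2.3], [-0.1, -1.3], [-0.7, -2.2], [0.3, -2.1], [-1.4, 0.2], [-0.8, 3.0], [0.0, 1.0], [1.9, 2.7], [-0.4, -0.5], [0.4, 1.4]]
```

```bash
cat > ov.py <<'E'
from m import *
def ov(n,t,o,out):
    im=cv2.convertScaleAbs(cv2.resize(cv2.imread(f"pics/{n}0.png")[off[n][1]:off[n][1]+100,off[n][0]:off[n][0]+135],None,fx=s,fy=s,interpolation=cv2.INTER_CUBIC),alpha=1.5)
    c,q=np.cos(t),np.sin(t)
    for (x0,y0,x1,y1,z) in [(-65,-150,65,-20,84),(-65,-20,65,84,70),(-65,84,65,97,73),(-65,97,65,150,70),(-20.5,118,20.5,130,70),(-36.5,-20,36.5,84,70),(-32.5,-20,32.5,84,62)]:
        P=[(o[0]+c*x-q*y,o[1]+q*x+c*y,z) for x,y in((x0,y0),(x1,y0),(x1,y1),(x0,y1))]
        p=(proj(n,np.array(P)/1000)-off[n]+.5)*s-.5
        cv2.polylines(im,[np.round(p).astype(int)],True,(0,0,255),1)
    cv2.imwrite(out,im)
if __name__=="__main__":
    ov("top",np.radians(-3.5),(522,69.1),"pics/ovt.png");ov("scene",np.radians(-3.5),(526.9,74.8),"pics/ovs.png")
E
python3 ov.py>/dev/null
```

```text
(no output)
```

View pics/ovt.png

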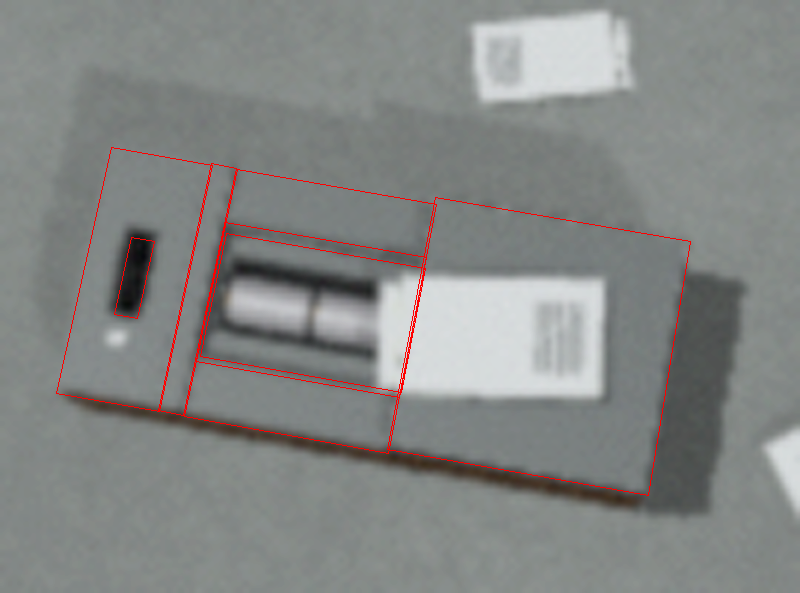

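View pics/ovs.png

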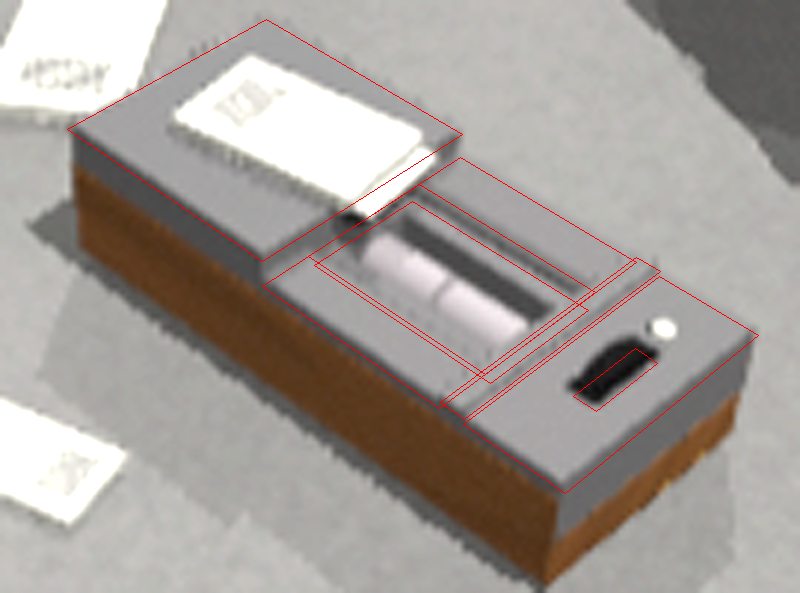

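The radio fits at about (523,70.5) mm, yaw -3.5°. The cover is at about (517,5) mm, yaw +5.3°, and its size checks out. I'll grip it to square it up, centre it and slide it part of the way.

```bash
cat >> h.py <<'E'
RO=np.array([.523,.0705]);RT=np.radians(-3.5)
def R(t): c,s=np.cos(t),np.sin(t); return np.array([[-s,c,0],[c,s,0],[0,0,-1.]])
def rad(x,y,z,o=None): # radio frame mm -> world
    o=RO if o is None else o
    c,s=np.cos(RT),np.sin(RT);return np.array([o[0]+(c*x-s*y)/1e3,o[1]+(s*x+c*y)/1e3,z/1e3])
def st(m=""):
    o=readout.get_obs();c,s=np.cos(RT),np.sin(RT);d=(o["tool_pos"][:2]-RO)*1e3
    print(m,round(o["clock"],2),"rad",np.round([c*d[0]+s*d[1],-s*d[0]+c*d[1],o["tool_pos"][2]*1e3],1),"F",o["ft_force"].round(1),"gap",round(o["finger_gap"]*1e3,1),"grip",round(float(np.max(o["grip_force"])),1))
E
python3 - <<'E'
from h import *
def R(t): c,s=np.cos(t),np.sin(t); return np.array([[-s,c,0],[c,s,0],[0,0,-1.]])
R=lambda t:np.column_stack([np.cross([np.cos(t),np.sin(t),0],[0,0,-1]),[np.cos(t),np.sin(t),0],[0,0,-1]])
a=np.radians(5.3)
robot.reach([.517,.005,.15],R(a)); st("above")
robot.move_l([.517,.005,.081],vel=.1); st("down")
fingers.grasp(20); st("grip")
crop("top",175,145,310,245,5.9,"pics/g1.png")
E
```

```text
above 2.15 rad [ -1.9 -65.  150.2] F [ 1.  -0.3 -0.5] gap 85.3 grip 0.0
down 2.99 rad [ -1.6 -65.6  81.6] F [ 0.3 -0.5  0.4] gap 85.3 grip 0.0
grip 3.35 rad [ -1.5 -65.7  81.9] F [-1.5  0.7  4.6] gap 59.0 grip 21.8
```

View pics/g1.png

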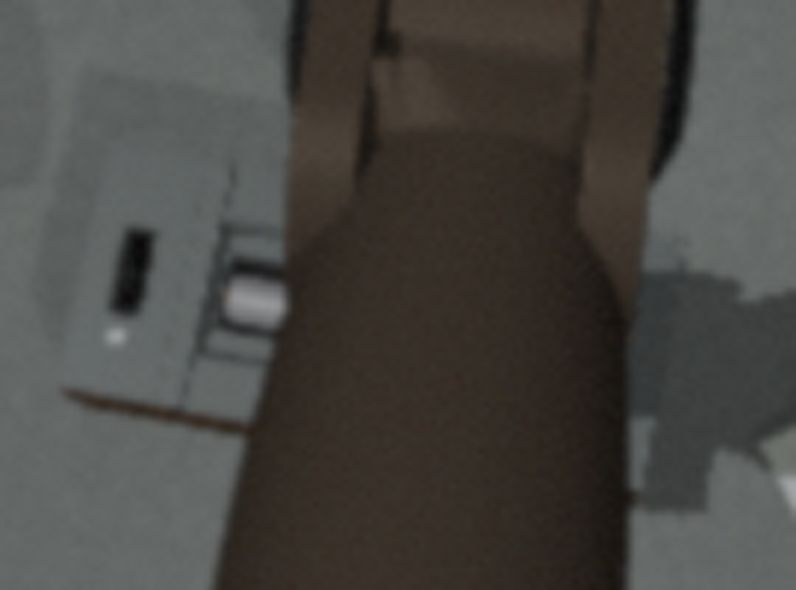

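The grip closed to 59 mm, which matches the 60 mm cover (the arm hides it in this view). Now I'll square it up, slide it forward, release and look.

```bash
python3 - <<'E'
s=open('h.py').read()
i=s.index("def R(t)");j=s.index("def rad(")
open('h.py','w').write(s[:i]+"def R(t): y=np.array([np.cos(t),np.sin(t),0]);z=np.array([0,0,-1.]);return np.column_stack([np.cross(y,z),y,z])\n"+s[j:])
E
python3 - <<'E'
from h import *
robot.move_l(rad(0,-55,82),R(RT),vel=.06); st("sq")
robot.move_l(rad(0,-32,82),R(RT),vel=.08); st("slid")
fingers.open_gripper(); st("open")
robot.move_l(rad(0,-32,130),vel=.15)
robot.reach(rad(0,-128,130),R(RT)); fingers.grasp(20); st("behind")
cv2.imwrite("pics/top1.png",eyes.grab_frame("top"));cv2.imwrite("pics/scene1.png",eyes.grab_frame("scene"))
a=cv2.imread("pics/scene1.png")[165:260,210:345]
cv2.imwrite("pics/s1c.png",cv2.resize(a,(800,563),interpolation=cv2.INTER_CUBIC))
E
```

```text
sq 3.73 rad [  0.  -54.8  81.9] F [0.6 0.8 0.7] gap 59.5 grip 21.8
slid 4.17 rad [ -0.1 -31.2  81.9] F [-0.5  0.6  0.1] gap 59.5 grip 21.8
open 4.55 rad [ -0.  -32.2  82. ] F [-0.3 -0.3  0.3] gap 85.4 grip 0.0
behind 6.25 rad [   0. -128.  130.] F [ 0.1 -0.   0.4] gap -0.2 grip 0.0
```

View pics/s1c.png

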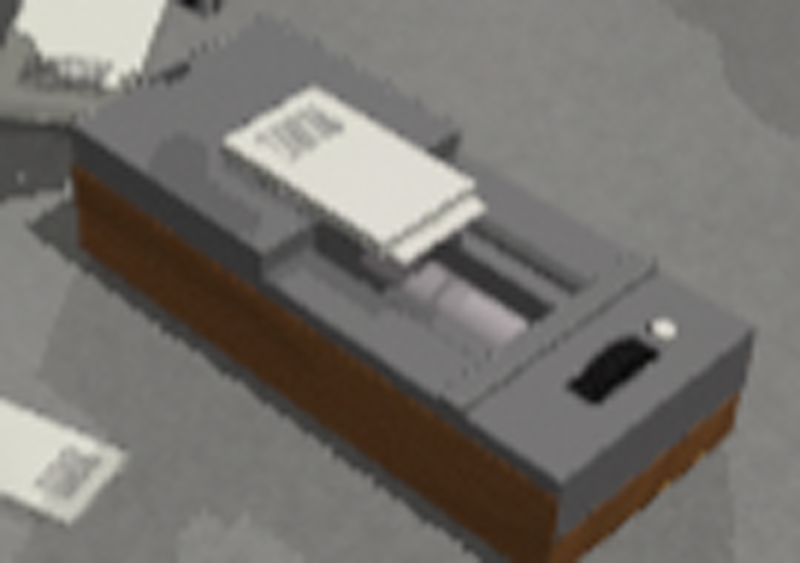

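```bash
python3 - <<'E'
import io,contextlib
with contextlib.redirect_stdout(io.StringIO()):
    from m import *
c=[(320,88,-30,-50.5,93),(225,140,30,-50.5,93),(473,187,-30,50.5,93),(392,250,30,50.5,93),(487,207,-27,60.5,87),(408,263,27,60.5,87)]
w,l=W("scene",c);t,o,r=fit(w,l);print("cover",np.degrees(t),o,r.round(1).tolist())
e=[(75,130,0,0,84),(265,263,0,0,84),(265,20,0,0,84),(458,135,0,0,84),(655,265,0,0,73),(470,410,0,0,73),(590,290,0,0,70)]
w=W("scene",e)[0];C,S=np.cos(RT),np.sin(RT)
loc=lambda p:np.c_[C*p[:,0]+S*p[:,1],-S*p[:,0]+C*p[:,1]]
print(loc(w-np.array([523,70.5])).round(1).tolist(), loc(np.array([o])-np.array([523,70.5])))
# top image: white mask of cover
im=cv2.imread("pics/top1.png");g=cv2.resize(im,None,fx=4,fy=4,interpolation=cv2.INTER_CUBIC)
m=cv2.inRange(g,(120,120,120),(255,255,255));m[:,:4*190]=0;m[:4*168]=0;m[4*232:]=0;m[:,4*300:]=0
k,_=cv2.findContours(m,0,2);k=max(k,key=cv2.contourArea);q=cv2.minAreaRect(k);b=(cv2.boxPoints(q)+.5)/4-.5
print(q,b.tolist()); p=ray("top",b,.091)[:,:2]*1e3;print(p.mean(0),loc(p-np.array([523,70.5])).round(1).tolist())
E
```

```text
cover -3.8184088775009823 [521.66073196  42.02621152] [[-0.5, 1.0], [-0.9, -0.7], [2.6, -1.2], [0.2, 3.4], [-0.3, -2.0], [-1.1, -0.5]]
[[66.4, -142.1], [68.4, -13.8], [-60.2, -145.2], [-59.4, -16.1], [-63.0, 97.5], [63.1, 100.0], [-32.3, 86.0]] [[  0.40151316 -28.50243949]]
((936.6117553710938, 784.1463012695312), (159.9127655029297, 82.93911743164062), 10.823010444641113) [[212.19766235351562, 202.09107971191406], [216.09115600585938, 181.7251434326172], [255.35821533203125, 189.23207092285156], [251.4647216796875, 209.59800720214844]]
[525.37026786  79.67202381] [[-28.4, 67.6], [33.8, 68.8], [31.8, -49.7], [-29.9, -49.5]]
```

```bash
python3 - <<'E'
from h import *
robot.move_l(rad(0,-115,86.5),vel=.12); st("low")
for y in range(-105,-44,10):
    robot.move_l(rad(0,y,86.5),vel=.05); st("push")
im=eyes.grab_frame("scene");cv2.imwrite("pics/scene2.png",im);crop("scene",210,165,345,260,5.92,"pics/s2c.png",im)
E
```

```text
low 6.88 rad [-1.000e-01 -1.149e+02  8.640e+01] F [ 1.1 -0.9 -0.2] gap 0.2 grip 0.0
push 7.22 rad [   0.2 -104.7   86.8] F [0.1 1.1 0.6] gap 0.1 grip 0.0
push 7.58 rad [ -0.  -94.7  86.5] F [ 0.2  0.7 -0.4] gap 0.3 grip 0.0
push 7.92 rad [ -0.  -84.6  86.5] F [0.1 0.5 0.1] gap 0.0 grip 0.0
push 8.28 rad [ -0.  -74.6  86.5] F [-0.4  0.2  0.6] gap 0.0 grip 0.0
push 8.62 rad [  0.  -64.6  86.5] F [ 0.4 -0.8  0.1] gap 0.4 grip 0.0
push 8.97 rad [ -0.  -54.6  86.5] F [ 0.2 -0.4  0.1] gap -0.0 grip 0.0
push 9.32 rad [  0.  -44.6  86.5] F [-1.   0.2  0.4] gap -0.0 grip 0.0
```

View pics/s2c.png

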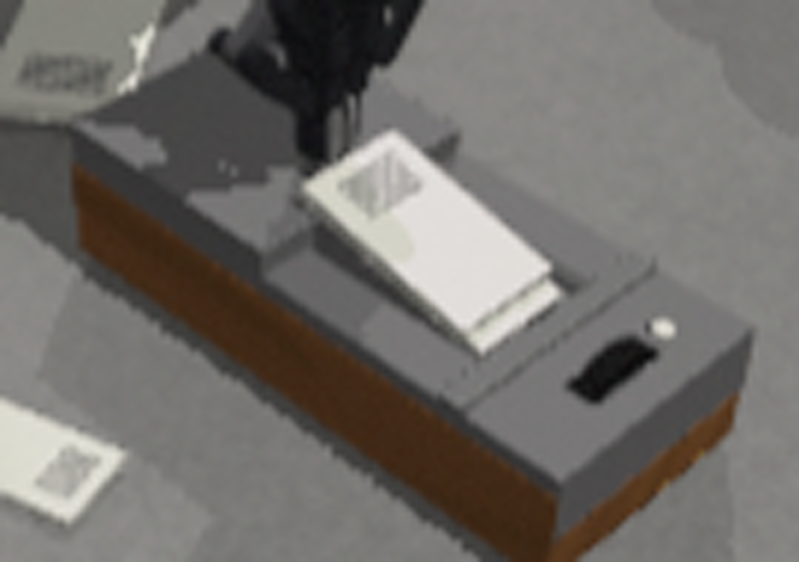

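The cover has tipped into the well and lies square, with its lip at (485,350)-(560,292) just short of the bridge. I'll keep pushing while watching the force.

```bash
python3 - <<'E'
from h import *
for y in np.arange(-42,-28,2):
    robot.move_l(rad(0,y,86.5),vel=.03); st("push")
    if np.linalg.norm(readout.get_obs()["ft_force"])>15: break
im=eyes.grab_frame("scene");cv2.imwrite("pics/scene3.png",im);crop("scene",210,165,345,260,5.92,"pics/s3c.png",im)
E
```

```text
push 9.62 rad [ -0.  -41.9  86.5] F [0.1 0.4 0.1] gap -0.1 grip 0.0
push 9.88 rad [ -0.  -39.9  86.5] F [-0.2  0.5 -0.5] gap -0.0 grip 0.0
push 10.12 rad [  0.  -37.9  86.5] F [ 0.1 -0.6  0.2] gap 0.2 grip 0.0
push 10.38 rad [ -0.  -35.9  86.5] F [-0.4 -0.5  0.2] gap -0.1 grip 0.0
push 10.62 rad [  0.  -33.9  86.5] F [ 0.7 -0.6  0.7] gap 0.1 grip 0.0
push 10.88 rad [  0.  -31.9  86.5] F [ 0.5 -0.9  0.4] gap 0.2 grip 0.0
push 11.12 rad [  0.  -29.9  86.5] F [-0.3 -0.1  0.3] gap 0.1 grip 0.0
```

View pics/s3c.png

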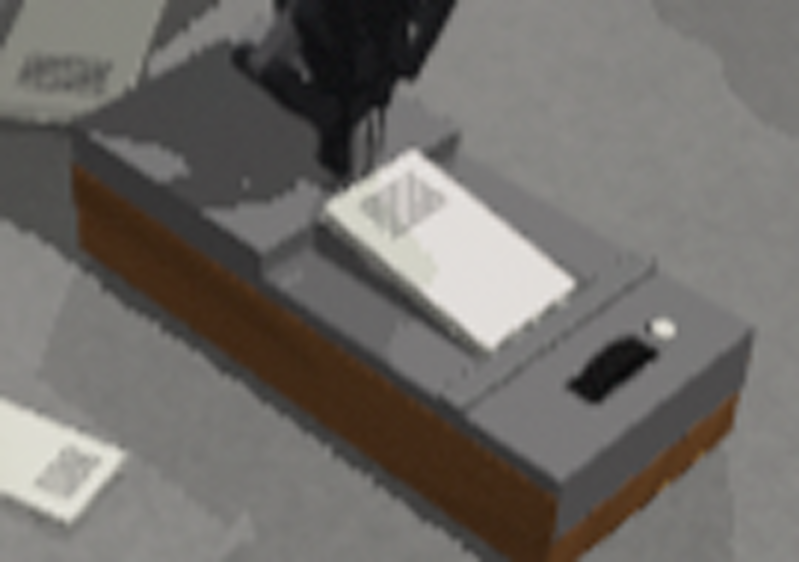

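The lip has gone under the bridge: plate front edge at (495,350)-(575,285), lip no longer visible. That used my last view, so the rest is checked by force and masks. I'll push gently until resistance.

```bash
python3 - <<'E'
from h import *
for y in np.arange(-29,-22,1):
    robot.move_l(rad(0,y,86.5),vel=.02); st("push")
    if np.linalg.norm(readout.get_obs()["ft_force"])>4: break
E
```

```text
push 11.43 rad [ -0.  -28.9  86.5] F [-0.2  0.1  0.5] gap 0.1 grip 0.0
push 11.68 rad [ -0.  -27.9  86.5] F [-0.3 -0.1  0.3] gap -0.1 grip 0.0
push 11.93 rad [  0.  -26.9  86.5] F [ 0.  -0.6  0. ] gap 0.1 grip 0.0
push 12.18 rad [  0.  -25.9  86.5] F [-0.8  0.6 -0.4] gap -0.1 grip 0.0
push 12.43 rad [ -0.  -25.1  86.5] F [-1.1 -1.1  0.3] gap -0.3 grip 0.4
push 12.68 rad [ -0.1 -24.8  86.5] F [-0.7 -5.5  0.6] gap 0.1 grip 2.1
```

```bash
python3 - <<'E'
from h import *
robot.move_l(rad(0,-27,87),vel=.05); robot.move_l(rad(0,-27,115),vel=.12); robot.move_l(rad(0,3,110),vel=.12); robot.move_l(rad(0,3,95),vel=.08);st("over")
for z in np.arange(92,67.9,-1.5):
    robot.move_l(rad(0,3,z),vel=.03); o=readout.get_obs(); st(f"{z}")
    if np.linalg.norm(o["ft_force"])>32: break
E
```

```text
over 14.04 rad [-0.6  2.4 94.3] F [ 0.6 -0.3 -0.4] gap -0.1 grip 0.0
92.0 14.29 rad [ 0.1  2.9 92.1] F [ 0.4 -0.2  0.4] gap -0.1 grip 0.0
90.5 14.54 rad [-0.   3.  90.5] F [-0.2  0.3  0.5] gap 0.1 grip 0.0
89.0 14.79 rad [-0.1  3.  88.9] F [ 0.1  0.1 -0.1] gap -0.4 grip 0.0
87.5 15.04 rad [-0.1  3.  87.4] F [-0.7  0.7  0.1] gap 0.1 grip 0.0
86.0 15.29 rad [ 0.1  3.  86.1] F [-0.6  0.   1. ] gap -0.0 grip 0.2
84.5 15.54 rad [ 0.3  2.9 84.8] F [ 0.7 -0.6  3.4] gap -0.1 grip 1.6
83.0 15.79 rad [ 0.3  2.8 83.3] F [ 1.4 -1.8  4.1] gap -0.0 grip 2.1
81.5 16.04 rad [ 0.3  2.6 81.9] F [-1.1 -2.6  6. ] gap 0.0 grip 2.5
80.0 16.29 rad [-0.5  3.1 79.4] F [ 0.3 -1.1 -0.3] gap -0.3 grip 0.0
78.5 16.54 rad [-0.3  3.  78.1] F [ 0.1 -0.4  0.5] gap -0.1 grip 0.0
77.0 16.79 rad [-0.1  3.  76.9] F [-0.1 -0.2 -0.8] gap 0.1 grip 0.0
75.5 17.04 rad [-0.   3.  75.4] F [ 0.1 -0.2 -0.1] gap 0.1 grip 0.0
74.0 17.29 rad [-0.   3.  73.9] F [0.1 1.2 0.4] gap -0.2 grip 0.0
72.5 17.54 rad [-0.1  3.  72.3] F [-0.3 -0.2 -0.3] gap -0.1 grip 0.0
71.0 17.79 rad [ 0.1  3.  71.1] F [ 0.6 -0.5  2.2] gap -0.2 grip 0.6
69.5 18.04 rad [ 0.2  3.1 71. ] F [-3.7 -0.4 11.3] gap 0.0 grip 5.9
68.0 18.29 rad [ 0.3  3.1 71. ] F [-8.2 -2.1 21.2] gap 0.0 grip 11.0
```

The force fell to zero at z≈80 and the top then held at z=71.0, so the catch snapped and the cover is flat. Now the wheel.

```bash
python3 - <<'E'
from h import *
robot.move_l(rad(0,3,110),vel=.15); robot.move_l(rad(11,126,105),vel=.2); robot.move_l(rad(11,126,84),vel=.1); st()
z=83
for z in np.arange(82,75.9,-.5):
    robot.move_l(rad(11,126,z),vel=.03); f=readout.get_obs()["ft_force"][2]
    if f>3: break
st(f"contact {z}")
for k in range(2):
    for x in np.arange(8,-13,-4):
        robot.move_l(rad(x,126,z),vel=.04); st(f"s{k} {x}")
    robot.move_l(rad(-12,126,86),vel=.1)
    if k==0: robot.move_l(rad(11,126,86),vel=.15); robot.move_l(rad(11,126,z),vel=.05)
im=eyes.grab_frame("scene");cv2.imwrite("pics/scene4.png",im)
E
```

```text
19.85 rad [ 10.5 124.9  83.6] F [ 0.4 -0.  -0.2] gap -0.3 grip 0.0
contact 78.0 22.1 rad [ 11.4 126.1  78.4] F [ 0.3 -0.8  3.6] gap -0.3 grip 1.9
s0 8 22.35 rad [  8.4 126.1  78.8] F [ 0.  -1.3  5.7] gap -0.0 grip 3.0
s0 4 22.6 rad [  4.1 126.1  78.9] F [-0.9 -0.4  7.5] gap 0.1 grip 3.6
s0 0 22.85 rad [1.000e-01 1.261e+02 7.890e+01] F [-0.4 -1.7  7.2] gap -0.3 grip 3.6
s0 -4 23.1 rad [ -3.9 126.2  78.9] F [-0.7 -0.3  7.3] gap 0.3 grip 3.5
s0 -8 23.35 rad [ -8.2 126.2  78.6] F [-1.9  0.4  6.7] gap -0.4 grip 3.4
s0 -12 23.6 rad [-12.6 126.1  77.9] F [-2.4  0.3  4.7] gap 0.1 grip 2.2
s1 8 24.71 rad [  8.1 126.2  78.8] F [ 1.1 -0.6  7. ] gap -0.1 grip 3.5
s1 4 24.96 rad [  3.8 126.2  78.9] F [-0.6 -0.3  7.9] gap -0.3 grip 4.0
s1 0 25.21 rad [ -0.2 126.2  78.9] F [-1.2  0.3  8.4] gap 0.1 grip 4.0
s1 -4 25.46 rad [ -3.6 126.2  78.9] F [ 0.4 -0.3  6.8] gap 0.0 grip 3.4
s1 -8 25.71 rad [ -7.7 126.3  78.7] F [1.4 0.4 6.2] gap -0.1 grip 3.3
s1 -12 25.96 rad [-12.6 126.1  77.9] F [-0.6  0.2  5.2] gap -0.1 grip 2.3
```

```bash
python3 - <<'E'
from h import *
z=77.8
for k in range(4):
    robot.move_l(rad(10,126,86),vel=.2); robot.move_l(rad(10,126,z),vel=.06); F=[]
    for x in np.arange(6,-11,-4):
        robot.move_l(rad(x,126,z),vel=.05); F.append(readout.get_obs()["ft_force"][[0,2]].round(1).tolist())
    print(k,round(readout.get_obs()["clock"],1),F)
    robot.move_l(rad(-12,126,86),vel=.15)
    if np.median([f[0] for f in F])>2.: break
cv2.imwrite("pics/scene5.png",eyes.grab_frame("scene"))
E
```

```text
0 28.1 [[3.3, 4.9], [2.6, 6.9], [1.5, 7.1], [2.9, 6.1], [3.6, 5.9]]
```

A steady ~3 N against the stroke, against about 0 before, means the wheel is at its off stop. I'll make one firmer confirming stroke, then retreat and check the cover position numerically.

```bash
python3 - <<'E'
from h import *
z=77.2
robot.move_l(rad(10,126,86),vel=.2); robot.move_l(rad(10,126,z),vel=.06); F=[]
for x in np.arange(6,-11,-4):
    robot.move_l(rad(x,126,z),vel=.05); F.append(readout.get_obs()["ft_force"][[0,2]].round(1).tolist())
print(F)
robot.move_l(rad(-10,126,200),vel=.2)
robot.reach([.213,.48,.3],R(RT)) ; robot.pause(.5)
for n,roi in(("top",(190,160,300,232)),("scene",(225,170,340,250))):
    im=eyes.grab_frame(n);cv2.imwrite(f"pics/{n}_end.png",im)
    g=cv2.resize(im,None,fx=4,fy=4,interpolation=cv2.INTER_CUBIC)
    a=np.array(roi)*4;m=np.zeros(g.shape[:2],np.uint8);sub=g[a[1]:a[3],a[0]:a[2]]
    t,_=cv2.threshold(cv2.cvtColor(sub,6),0,255,cv2.THRESH_OTSU)
    m[a[1]:a[3],a[0]:a[2]]=cv2.threshold(cv2.cvtColor(sub,6),max(t,110),255,0)[1]
    m=cv2.morphologyEx(m,cv2.MORPH_OPEN,np.ones((9,9)))
    k=max(cv2.findContours(m,0,2)[0],key=cv2.contourArea)
    p=ray(n,(k.reshape(-1,2)+.5)/4-.5,.071)[:,:2]*1e3
    q=cv2.minAreaRect(p.astype(np.float32));print(n,t,q)
    c,s=np.cos(RT),np.sin(RT);d=np.array(q[0])-[523,70.5];print("rad",c*d[0]+s*d[1],-s*d[0]+c*d[1])
st()
E
```

```text
[[4.5, 7.5], [3.5, 8.2], [4.1, 8.1], [3.8, 9.4], [2.3, 9.0]]
top 109.0 ((525.9407348632812, 103.73100280761719), (100.62303924560547, 60.028076171875), 86.22919464111328)
rad 0.9065456112896291 33.348547857300034
scene 88.0 ((428.229248046875, 136.49807739257812), (362.1828918457031, 153.98361206054688), 69.22050476074219)
rad -98.62307163394652 60.089361677113274
 33.11 rad [-334.4  389.8  300. ] F [-0.  -0.  -0.4] gap -0.0 grip 0.0
```

The top view measures the cover at 100.6 × 60.0 mm on the z = 71 plane, square to the radio and centred about 1 mm from the well's centre as I measured it. It lies flat, the wheel is at its stop and the arm is clear, so I'm handing in.

```bash
python3 -c "
from plant import finish_job
print(finish_job())"
```

```text
the job is handed in; nothing more can be done
None
```

I handed the job in at about 33 s: the battery cover snapped in and lies flat, and then I rolled the thumbwheel to its off stop; I didn't reach for the vase, book, mug or glasses case, but took no final picture check of them.

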